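# Push two strayed teacups back into the row

## Task

Two teacups, the dark blue one and the rust-and-blue one, have strayed forward from the row on the walnut display tray. With the fingertips, push each of them along the tray into one of the two empty places marked by a cream spot (one cup to each, whichever you like), so that it stands upright against the tray's back ledge, centred on its spot sideways. Never lift or tip them, and leave the other cups, the bowl and the tea caddy where they are.

Things in the scene. Friction and masses are not known exactly. Their poses are not given: they have to be found in the camera images.
- tray: Fixed walnut board 300 x 520 mm, top at z = 0.03; back ledge 20 mm thick, 22 mm high along its whole far (+x) long edge; no other rims. Origin: centre of its underside; x square to the ledge and towards it (away from the robot), y along it. The four places of the row have their centres at tray x = +0.096, 110 mm apart.
- ledge (a point): Middle of the foot of the ledge's inner face, on the tray top (tray x = +0.13). x points into the ledge, y along it. A cup that touches the ledge has its centre 33 mm before this face.
- cup_blue: To be pushed. Straight porcelain cup, no handle, open top, outer radius 33 mm from 10 mm above the foot to the rim, foot 56 mm across, 70 mm tall, about 0.25 kg, slides freely. Origin: centre of its underside, z up. Dark blue with a pale chequered stripe, pale inside. It starts before the left (+y) half of the row.
- cup_rust: To be pushed. Straight porcelain cup, no handle, open top, outer radius 33 mm from 10 mm above the foot to the rim, foot 56 mm across, 70 mm tall, about 0.25 kg, slides freely. Origin: centre of its underside, z up. Rust-red lower band and dark blue upper band, pale inside and at the rim. It starts before the right (-y) half of the row.
- mark_left: An empty place of the row: flat cream round spot, 44 mm across, flush with the tray top. Origin: its centre, z = 0.03; x square to the ledge and towards it, y along the ledge. A cup centred on it is 1 mm short of touching the ledge. Either cup may go here. This one is one of the two places in the left (+y) half of the row.
- mark_right: An empty place of the row: flat cream round spot, 44 mm across, flush with the tray top. Origin: its centre, z = 0.03; x square to the ledge and towards it, y along the ledge. A cup centred on it is 1 mm short of touching the ledge. Either cup may go here. This one is one of the two places in the right (-y) half of the row.
- row_cup_left: Bystander, not to be moved. Same shape and size as the cups to push (66 mm diameter, 70 mm tall), celadon with a blue rim band and blue upright bars; it has the other place in the left half of the row, already standing in the row against the back ledge. Origin: centre of its underside.
- row_cup_right: Bystander, not to be moved. Same shape and size as the cups to push (66 mm diameter, 70 mm tall), celadon with a blue rim band and a few blue upright bars; it has the other place in the right half of the row, already standing in the row against the back ledge. Origin: centre of its underside.
- bowl: Bystander, not to be moved. Pale celadon bowl, 116 mm across and 60 mm high, on the table left of the tray. Origin: centre of its underside.
- caddy: Bystander, not to be moved. Red tea caddy with a wooden lid, 68 mm in diameter, 90 mm high, on the table right of the tray. Origin: centre of its underside.
Things that resemble listed ones, but are neither listed nor needed, are in the scene too. What is shaped like the cup_rust but green or pink is not meant.

How it is judged (in metres and radians):
At the end, for the whole second after the job is handed in: Each of the two strayed cups stands upright and still on the tray, one at each cream spot, its centre within 11 mm of the spot's centre along the ledge and no more than 5 mm of gap between the cup and the ledge (angle between each of cup_blue, cup_rust's own z axis and vertical below 0.1 rad and linear speed of each of cup_blue, cup_rust below 0.01 m/s and height (world z) of cup_blue between 0.024 and 0.036 m and height (world z) of cup_rust between 0.024 and 0.036 m and ((y of cup_blue in the frame of mark_left between -0.011 and 0.011 m and x of cup_blue in the frame of ledge between -0.038 and 0 m and y of cup_rust in the frame of mark_right between -0.011 and 0.011 m and x of cup_rust in the frame of ledge between -0.038 and 0 m) or (y of cup_blue in the frame of mark_right between -0.011 and 0.011 m and x of cup_blue in the frame of ledge between -0.038 and 0 m and y of cup_rust in the frame of mark_left between -0.011 and 0.011 m and x of cup_rust in the frame of ledge between -0.038 and 0 m))); the robot touches nothing.
It fails at once if a strayed cup is lifted off the tray (12 mm or more) (height (world z) of any of cup_blue, cup_rust above 0.042 m).
It fails at once if a strayed cup is tipped over or falls off the tray (angle between any of cup_blue, cup_rust's own z axis and vertical above 0.5 rad or height (world z) of any of cup_blue, cup_rust below 0.01 m).
It fails at once if a row cup is moved (12 mm) or tipped (distance of any of row_cup_left, row_cup_right from where it was at the start of the episode above 0.012 m or angle between any of row_cup_left, row_cup_right's own z axis and vertical above 0.3 rad).
It fails at once if the bowl or the tea caddy is moved (20 mm) or tipped (distance of any of bowl, caddy from where it was at the start of the episode above 0.02 m or angle between any of bowl, caddy's own z axis and vertical above 0.3 rad).
It also fails if it takes over 64 s, if anything falls off the work surface, if the arm or the gripper's body presses on something with over 40 N, if the wrist force passes 120 N, or if a joint passes its speed limit or range.

## Robot

A 6-joint arm with a two-finger parallel gripper is mounted at the origin on the work surface. World frame = base frame: x ahead of the robot, y to its left, z up, the work surface at z = 0. Lengths are in m, angles in degrees, forces in N, time in s.
With the tool pointing down it reaches from about 0.25 to 0.725 m from the base axis. Payload 9.7 kg.
Tool frame: the origin (TCP) lies midway between the tips of the shut fingers; the grasp point (between the pads) lies 19 mm behind it; z points along the fingers, y is the line along which they close (so a half turn about z gives the same grasp; the last joint's range is limited). The gripper opens to 85 mm and grips with 20 to 120 N. Pads are 22 mm wide; open, the fingers measure 114 mm over their backs; the gripper's body (76 mm by 85 mm) begins 54 mm behind the grasp point. The pads swing forward as they close: fully open they stand 13 mm farther back than shut.
Start: joints at [-74.943, 4.979, 10.078, 95.1, 0, 90], TCP at [0.143, -0.531, 0.231] pointing down, gripper open.
Joint ranges: [-179.16, 179.16], [-48.56, 103.87], [-65.8, 70.77], [-126.05, 130.52], [-82.76, 87.17], [-180, 180]. Speed limits (degrees/s): [127.2, 127.2, 147.25, 180, 180, 180].

## Interface

Orientations are given as [roll, pitch, yaw] about the fixed x, y, z axes, in that order (R = Rz(yaw) Ry(pitch) Rx(roll)).
In Python, from workcell import readout, imaging, bot, spotter gives the robot as it stands.
- The arm moves only by the shell command python3 -m jog 'ROWS' [FORCE]. ROWS is JSON, a list of rows, each an object with "rotation": the turn, a rotation vector about the world's x, y, z in degrees, a list of three; "translation": the shift along the world's x, y, z in mm, a list of three; "grip": the finger opening in mm, from 0 to 85.4. In form: [{"rotation": [wx, wy, wz], "translation": [dx, dy, dz], "grip": grip}, ...]. A call has 1 to 20 rows; each row is the pose to reach, as a shift and turn from the pose commanded when the call began; what a row does not reach only later rows make up. A row lasts 1/10 s, in which the tool goes at most 50 mm and 8.59 degrees, less where a joint would pass 70% of its speed; a pose out of reach is approached as far as the arm can. A call with a gripper value outside its range is refused whole. The fingers move at their own pace and stop on an object; FORCE is the grip in N (left out, the last holds). Time passes only in rows, so rows that repeat a pose let the fingers close. It gives the time, the measured TCP pose, the force, the opening and the grip force at its end, in the units of the state.
- readout.get_obs(): the state, without advancing time (a new reading comes with each control period).
- imaging.camera(name): name is "side" or "top" or "wrist"; returns (picture, depth): 480x640x3 uint8, red, green, blue; 480x640 float32, m along the optical axis (not along the pixel's ray), 0 where there is no reading.
- imaging.camera_info(name): a dict with "vertical_fov" (degrees; the focal length in pixels is half the picture's height over the tangent of half this angle, whatever the lens; pixels are square), "cx", "cy" (the principal point, pixels), "extrinsics" (4x4, takes a point from camera to world coordinates); the wrist camera has in their place "tool_from_camera" (4x4, takes a point from camera to tool coordinates, whose origin is the TCP and whose axes are the flange's). Camera axes: x right, y down, z forward; pixel columns grow to the right and rows downward; lengths in m; the calibration is good to about 2 mm. A picture is of the moment at which its call begins: read the wrist's pose just before it. camera_info takes no time and is no camera call.
- bot.job_done(): hands the job in; it is judged then, once.
Trained networks look in the newest picture that a camera, given by its name, has taken for a name from the list of things; names that differ only in an ending like _2 or _b are one class to them, and where a whole thing is asked for, a point or a joint stands for the part that bears it (a point fixed in the world has none). Each returns a list of dicts, best first, with "confidence" (0 to 1); they miss things now and then, are a little off and sometimes report something else, mostly with a low value. They report only what shows in the picture. A call takes as long as a camera call. They do not tell look-alikes from the thing itself.
- spotter.spot_in(camera, target): "box" ([centre column, centre row, width, height] in pixels, round what is visible of it).
- spotter.mark_of(camera, target): "uv" ([column, row] in pixels: a listed point, or the origin of a listed thing).
The state is a dict: "time": time; "q": joint angles; "qd": joint speeds; "joint_efforts": joint torques, N m; "ee_pos": TCP position; "tcp_rot": TCP orientation; "wrist_force": force on the tool from outside, world axes, zero at the start; "torque": the same for the moment, N m; "opening": finger opening in m; "grasp_force": force on a finger pad.
Only numpy, scipy, OpenCV 4.12 (cv2) and the standard library are available. Lean on these libraries where they do the work, as an engineer would, in place of code of your own. Each camera call takes 0.05 s, during which the arm holds its last target. There are 200 camera calls.

## Working session

There is one attempt and no reset: what is moved stays moved. The work goes in short steps, Python scripts to look and compute and a shell command to move; the robot and the scene stay as the last step left them, time stands still between calls to the robot, and variables do not carry over. Pictures are saved under pics/ and viewed, at most 10 in all, crops included, and the job is handed in when it is done.

```bash
mkdir -p pics; ls
python3 - <<'E'
from workcell import readout, imaging
import cv2
o=readout.get_obs();print(o['time'],o['ee_pos'],o['tcp_rot'],o['opening'])
for n in('top','side'):
    p,d=imaging.camera(n);cv2.imwrite(f'pics/{n}0.png',p[...,::-1])
    i=imaging.camera_info(n);print(n,i)
E
```

```text
pics
0.0 [ 0.14282562 -0.53088992  0.2305935 ] [-1.79924538e+02  6.14851606e-04  1.50576448e+01] 0.08539015331080756
top {'vertical_fov': 49.22138444775531, 'cx': 311.2803829372323, 'cy': 241.05300257470137, 'extrinsics': array([[-0.02740553, -0.99518775,  0.09407594,  0.4128187 ],
       [-0.99962322,  0.0271396 , -0.00410524, -0.03184881],
       [ 0.0015323 , -0.094153  , -0.99555656,  1.18691032],
       [ 0.        ,  0.        ,  0.        ,  1.        ]])}
side {'vertical_fov': 48.22728776184326, 'cx': 311.20584360781857, 'cy': 243.89436562605695, 'extrinsics': array([[-0.96047182, -0.2159498 ,  0.17566889,  0.28966311],
       [-0.2780767 ,  0.71496295, -0.64148369,  0.70693409],
       [ 0.01293153, -0.66497643, -0.74675238,  0.87121724],
       [ 0.        ,  0.        ,  0.        ,  1.        ]])}
```

View pics/top0.png

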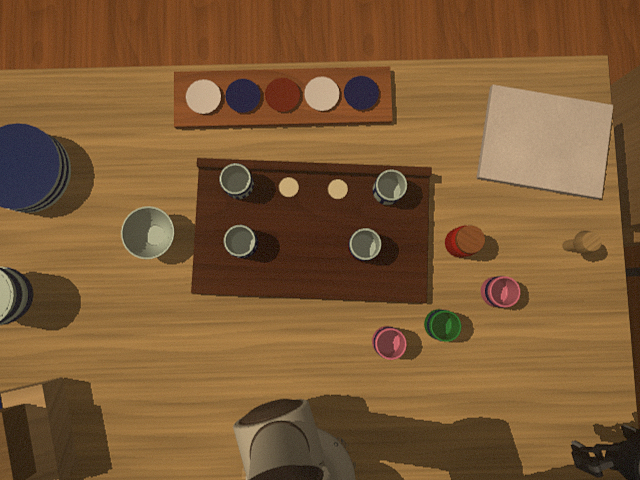

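View pics/side0.png

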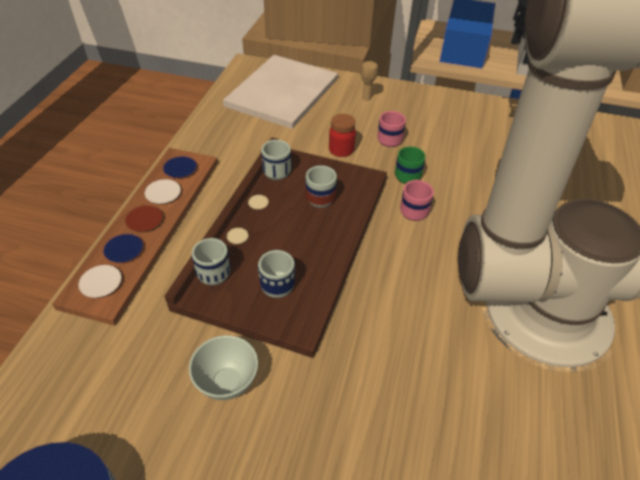

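Top view: the row cups are at (236,180) and (390,187), the cream spots at (288,187) and (338,189), the blue cup at (240,241) and the rust cup at (365,244). The side view confirms which cup is which: blue at (277,273), rust at (321,186).

```bash
cat > h.py <<'E'
from workcell import readout, imaging
import cv2, numpy as np
from scipy.optimize import least_squares
def cloud(n):
    p,d=imaging.camera(n);i=imaging.camera_info(n)
    f=240/np.tan(np.radians(i['vertical_fov']/2));v,u=np.mgrid[:480,:640]
    c=np.stack([(u-i['cx'])/f*d,(v-i['cy'])/f*d,d],-1);E=i['extrinsics']
    w=c@E[:3,:3].T+E[:3,3];w[d==0]=np.nan
    return p,w
def circ(xy,r=None):
    m=xy.mean(0);f=lambda a:np.hypot(*(xy-a[:2]).T)-a[2]
    return least_squares(f,[*m,.032],loss='soft_l1',f_scale=.001).x
def cups(w,seeds):
    out=[]
    for s in seeds:
        with np.errstate(invalid='ignore'):
            k=(np.hypot(w[...,0]-s[0],w[...,1]-s[1])<.05)&(w[...,2]>.06)&(w[...,2]<.125)
        q=w[k]
        zt=np.percentile(q[:,2],95);q=q[q[:,2]>zt-.008]
        out.append((*circ(q[:,:2]),zt,len(q)))
    return np.array(out)
E
python3 - <<'E'
from h import *
np.set_printoptions(precision=4,suppress=True)
p,w=cloud('top')
S=[w[r,c] for c,r in[(240,241),(365,244),(236,180),(390,187)]]
print('top cups b,r,rl,rr\n',cups(w,S))
p2,w2=cloud('side')
print('side\n',cups(w2,cups(w,S)[:,:2]))
for P,W,seeds in((p,w,[(288,187),(338,189)]),(p2,w2,[(237,236),(258,202)])):
    for c,r in seeds:
        m=np.zeros((480,640),bool);m[r-14:r+15,c-16:c+17]=1
        m&=P[...,2].astype(int)>100; m&=P[...,0]>150
        q=W[m];q=q[~np.isnan(q[:,0])];print('spot',q.mean(0),(q.max(0)-q.min(0)),len(q))
# tray plane & ledge
with np.errstate(invalid='ignore'):
  for n,W,P in(('top',w,p),('side',w2,p2)):
    k=(abs(W[...,2]-.052)<.006)&(W[...,0]>.35)&(W[...,0]<.66)&(abs(W[...,1])<.35)&(P.astype(int).sum(-1)<200)
    q=W[k]; a=np.polyfit(q[:,1],q[:,0],1); q=q[abs(np.polyval(a,q[:,1])-q[:,0])<.012]
    a=np.polyfit(q[:,1],q[:,0],1);print(n,'ledge top x=',a,len(q),q[:,2].mean(),q[:,1].min(),q[:,1].max())
E
```

```text
top cups b,r,rl,rr
 [[  0.5204   0.1131   0.0308   0.1021 206.    ]
 [  0.5062  -0.1486   0.0308   0.1013 187.    ]
 [  0.6512   0.1202   0.0309   0.1018 226.    ]
 [  0.6292  -0.2078   0.0308   0.1012 205.    ]]
side
 [[  0.5194   0.1115   0.0309   0.1028 343.    ]
 [  0.5055  -0.1511   0.0308   0.1028 246.    ]
 [  0.6503   0.119    0.031    0.1026 344.    ]
 [  0.6285  -0.2102   0.0309   0.1029 237.    ]]
spot [0.6458 0.0116 0.0302] [0.0416 0.0408 0.0122] 271
spot [ 0.6382 -0.0981  0.0303] [0.0412 0.0408 0.0126] 275
spot [0.6433 0.0153 0.0379] [0.0426 0.122  0.0754] 258
spot [ 0.6368 -0.1007  0.0333] [0.0424 0.0452 0.0099] 204
top ledge top x= [0.1416 0.5504] 32 0.05223962692750612 -0.34682308077549606 0.343654141318732
side ledge top x= [0.1884 0.5176] 59 0.0524928322192409 -0.13054693237195858 0.13836207258523903
```

```bash
python3 -m jog '[{"rotation":[0,0,6],"translation":[150,180,0],"grip":40},{"rotation":[0,0,6],"translation":[150,180,0],"grip":40},{"rotation":[0,0,6],"translation":[150,180,0],"grip":40},{"rotation":[0,0,6],"translation":[150,180,0],"grip":40},{"rotation":[0,0,6],"translation":[150,180,0],"grip":40},{"rotation":[0,0,6],"translation":[293,354,0],"grip":40},{"rotation":[0,0,6],"translation":[293,354,0],"grip":40},{"rotation":[0,0,6],"translation":[293,354,0],"grip":40},{"rotation":[0,0,6],"translation":[293,354,0],"grip":40},{"rotation":[0,0,6],"translation":[293,354,0],"grip":40},{"rotation":[0,0,6],"translation":[293,354,0],"grip":40},{"rotation":[0,0,6],"translation":[293,354,-60],"grip":40},{"rotation":[0,0,6],"translation":[293,354,-100],"grip":40},{"rotation":[0,0,6],"translation":[293,354,-100],"grip":40},{"rotation":[0,0,6],"translation":[293,354,-100],"grip":40}]' 30
```

```text
time: 1.7
ee_pos: [0.4354, -0.1774, 0.1322]
tcp_rot: [-180.0, 0.0, 21.0]
wrist_force: [-0.3, -0.4, 2.1]
opening: 0.0401
grasp_force: 0.0
```

```bash
python3 -m jog '[{"rotation":[0,0,0],"translation":[0,0,-30],"grip":40},{"rotation":[0,0,0],"translation":[0,0,-60],"grip":40},{"rotation":[0,0,0],"translation":[0,0,-86],"grip":40},{"rotation":[0,0,0],"translation":[0,0,-86],"grip":40},{"rotation":[0,0,0],"translation":[0,0,-86],"grip":40}]'
python3 - <<'E'
from h import *
p,d=imaging.camera('side');cv2.imwrite('pics/side1.png',p[...,::-1])
E
```

```text
time: 2.2
ee_pos: [0.4373, -0.178, 0.0485]
tcp_rot: [179.9, -0.1, 21.0]
wrist_force: [-0.5, 0.3, 1.0]
opening: 0.0399
grasp_force: 0.0
```

View pics/side1.png

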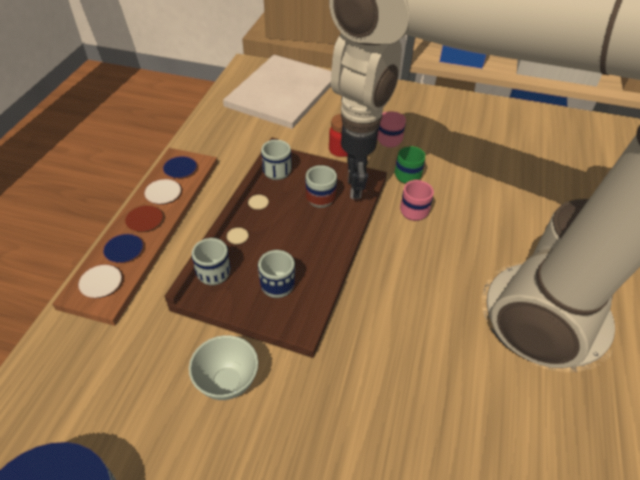

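The fingers stand behind the rust cup, clear of everything, at about (357,190). Next is a diagonal push towards a point just short of the right spot.

```bash
python3 -m jog '[{"rotation":[0,0,0],"translation":[12,5,0],"grip":40},{"rotation":[0,0,0],"translation":[22,9,0],"grip":40},{"rotation":[0,0,0],"translation":[29,11,0],"grip":40},{"rotation":[0,0,0],"translation":[34,13,0],"grip":40},{"rotation":[0,0,0],"translation":[40,16,0],"grip":40},{"rotation":[0,0,0],"translation":[47,19,0],"grip":40},{"rotation":[0,0,0],"translation":[54,23,0],"grip":40},{"rotation":[0,0,0],"translation":[61,26,0],"grip":40},{"rotation":[0,0,0],"translation":[68,30,0],"grip":40},{"rotation":[0,0,0],"translation":[75,33,0],"grip":40},{"rotation":[0,0,0],"translation":[82,37,0],"grip":40},{"rotation":[0,0,0],"translation":[89,40,0],"grip":40},{"rotation":[0,0,0],"translation":[96,44,0],"grip":40},{"rotation":[0,0,0],"translation":[103,47,0],"grip":40},{"rotation":[0,0,0],"translation":[110,51,0],"grip":40},{"rotation":[0,0,0],"translation":[117,54,0],"grip":40},{"rotation":[0,0,0],"translation":[124,58,0],"grip":40},{"rotation":[0,0,0],"translation":[130,61,0],"grip":40},{"rotation":[0,0,0],"translation":[134,63,0],"grip":40},{"rotation":[0,0,0],"translation":[134,63,0],"grip":40}]'
cat > m.py <<'E'
from h import *
import sys
np.set_printoptions(precision=4,suppress=True)
p2,w2=cloud('side'); k=eval(sys.argv[1])
c=cups(w2,[k]);print('side',c)
R=np.array([[.9978,-.0668],[.0668,.9978]])
b=np.array([.0008,.002])/1.; x=c[0,:2]+[.0005,.001]
for n,M in(('L',(.6440,.0106)),('R',(.6368,-.0997))): print(n,'tray offset',R@(x-M)*1e3)
cv2.imwrite(sys.argv[2],p2[...,::-1])
E
python3 m.py '(.605,-.10)' pics/side2.png
```

```text
time: 4.25
ee_pos: [0.5704, -0.1138, 0.0452]
tcp_rot: [-180.0, -0.0, 21.1]
wrist_force: [-0.9, -0.6, 0.1]
opening: 0.04
grasp_force: 0.0
side [[  0.6028  -0.101    0.031    0.1048 222.    ]]
L tray offset [ -33.2266 -113.0924]
R tray offset [-33.4105  -2.5541]
```

View pics/side2.png

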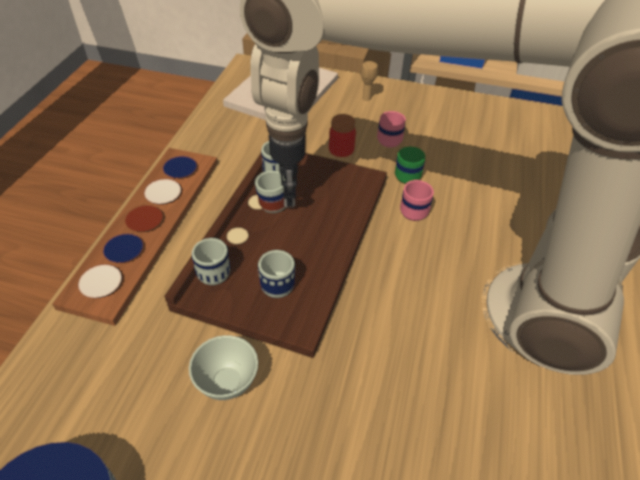

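Rust stands at (272,190), cradled and 2.5 mm off sideways. I'll back off, square up to the ledge and finish the push.

```bash
python3 -m jog '[{"rotation":[0,0,0],"translation":[-20,-8,0],"grip":40},{"rotation":[0,0,0],"translation":[-42,-16,0],"grip":40},{"rotation":[0,0,-8],"translation":[-42,-4,0],"grip":40},{"rotation":[0,0,-16],"translation":[-42,10,0],"grip":40},{"rotation":[0,0,-25],"translation":[-41,22,0],"grip":40},{"rotation":[0,0,-25],"translation":[-41,22,0],"grip":40},{"rotation":[0,0,-25],"translation":[-21,20,0],"grip":40},{"rotation":[0,0,-25],"translation":[-12,19,0],"grip":40},{"rotation":[0,0,-25],"translation":[-5,19,0],"grip":40},{"rotation":[0,0,-25],"translation":[0,18,0],"grip":40},{"rotation":[0,0,-25],"translation":[5,18,0],"grip":40},{"rotation":[0,0,-25],"translation":[10,18,0],"grip":40},{"rotation":[0,0,-25],"translation":[15,17,0],"grip":40},{"rotation":[0,0,-25],"translation":[20,17,0],"grip":40},{"rotation":[0,0,-25],"translation":[24,17,0],"grip":40},{"rotation":[0,0,-25],"translation":[28,16,0],"grip":40},{"rotation":[0,0,-25],"translation":[30,16,0],"grip":40},{"rotation":[0,0,-25],"translation":[31,16,0],"grip":40},{"rotation":[0,0,-25],"translation":[31,16,0],"grip":40}]'
python3 m.py '(.637,-.10)' pics/side3.png
```

```text
time: 6.2
ee_pos: [0.601, -0.0981, 0.0452]
tcp_rot: [-180.0, -0.0, -3.9]
wrist_force: [0.4, 0.9, 0.5]
opening: 0.0399
grasp_force: 0.0
side [[ 0.6259 -0.1028  0.0368  0.1107 68.    ]]
L tray offset [ -10.1026 -113.3291]
R tray offset [-10.2865  -2.7908]
```

```bash
python3 -m jog '[{"rotation":[0,0,0],"translation":[1,0,0],"grip":40},{"rotation":[0,0,0],"translation":[2,0,0],"grip":40},{"rotation":[0,0,0],"translation":[2,0,0],"grip":40}]'; python3 -m jog '[{"rotation":[0,0,0],"translation":[1,0,0],"grip":40},{"rotation":[0,0,0],"translation":[1,0,0],"grip":40}]'
```

```text
time: 6.55
ee_pos: [0.603, -0.0981, 0.0453]
tcp_rot: [-180.0, -0.0, -3.9]
wrist_force: [-0.9, 0.1, -0.3]
opening: 0.0399
grasp_force: 0.1
time: 6.75
ee_pos: [0.604, -0.0981, 0.0453]
tcp_rot: [180.0, -0.0, -3.9]
wrist_force: [-0.9, 0.5, 0.4]
opening: 0.0403
grasp_force: 0.1
```

```bash
python3 -m jog '[{"rotation":[0,0,0],"translation":[-25,2,0],"grip":40},{"rotation":[0,0,0],"translation":[-65,4,0],"grip":40},{"rotation":[0,0,0],"translation":[-65,4,50],"grip":40},{"rotation":[0,0,0],"translation":[-65,4,100],"grip":40},{"rotation":[0,0,0],"translation":[-100,4,110],"grip":40},{"rotation":[0,0,-8],"translation":[-139,40,110],"grip":40},{"rotation":[0,0,-16],"translation":[-139,85,110],"grip":40},{"rotation":[0,0,-24],"translation":[-139,130,110],"grip":40},{"rotation":[0,0,-32],"translation":[-139,175,110],"grip":40},{"rotation":[0,0,-39],"translation":[-139,220,110],"grip":40},{"rotation":[0,0,-39],"translation":[-139,262,110],"grip":40},{"rotation":[0,0,-39],"translation":[-139,262,110],"grip":40},{"rotation":[0,0,-39],"translation":[-139,262,60],"grip":40},{"rotation":[0,0,-39],"translation":[-139,262,20],"grip":40},{"rotation":[0,0,-39],"translation":[-139,262,0],"grip":40},{"rotation":[0,0,-39],"translation":[-139,262,0],"grip":40},{"rotation":[0,0,-39],"translation":[-139,262,0],"grip":40}]'
python3 m.py '(.637,-.10)' pics/side4.png; python3 m.py '(.52,.112)' pics/side5.png; python3 -c "
from h import *
p,w=cloud('top');print(cups(w,[(.637,-.1),(.6508,.1196),(.6288,-.209)]))"
```

```text
time: 8.45
ee_pos: [0.2533, -0.2017, 0.1085]
tcp_rot: [-177.8, -0.0, -40.4]
wrist_force: [0.2, -0.1, 0.8]
opening: 0.04
grasp_force: 0.0
side [[  0.6345  -0.1014   0.0308   0.1026 244.    ]]
L tray offset [  -1.5998 -111.4015]
R tray offset [-1.7836 -0.8632]
side [[  0.5195   0.1116   0.0309   0.103  331.    ]]
L tray offset [-130.5735   93.5132]
R tray offset [-130.7574  204.0515]
[[ 6.34844178e-01 -9.93433685e-02  3.07588441e-02  1.01407442e-01
   1.94000000e+02]
 [ 6.51180552e-01  1.20266665e-01  3.09722419e-02  1.01867530e-01
   2.25000000e+02]
 [ 6.29169754e-01 -2.07883978e-01  3.07453644e-02  1.01387699e-01
   2.07000000e+02]]
```

View pics/side4.png

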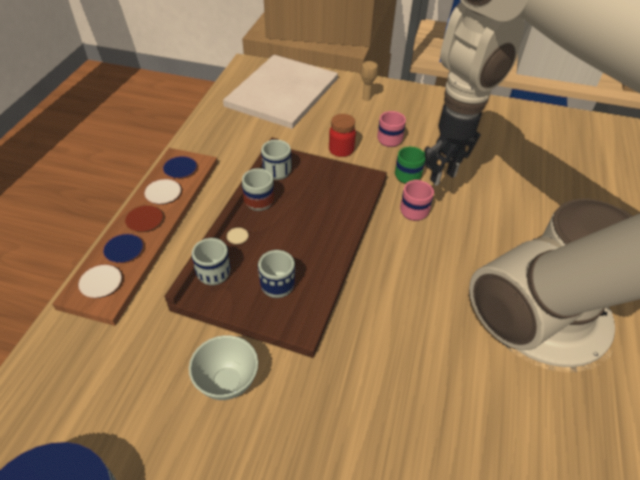

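Rust now stands at its spot (258,190), about 1 mm off sideways with a gap of about 2.5 mm. The arm, however, is nowhere near where I sent it: it is by the pink and green cups at (445,160). I'll check the joints.

```bash
python3 -m jog '[{"rotation":[0,0,0],"translation":[0,0,20],"grip":40}]'; python3 -c "
from h import *
o=readout.get_obs();print(o['q'],o['qd'],o['wrist_force'])"
```

```text
time: 8.7
ee_pos: [0.2538, -0.2011, 0.1278]
tcp_rot: [-177.8, 0.2, -40.3]
wrist_force: [-0.1, -0.3, 0.3]
opening: 0.0399
grasp_force: 0.0
[-40.31973089 -27.60218117 -28.87265595  88.88965519   2.19535094
 179.94368131] [ 0.16789874  0.99855734 25.96828671 23.59208967 -0.09479577  0.14244039] [-0.08835942 -0.32123838  0.25637777]
```

The cause is joint 6, which has run into its range at 180° (yaw = q1 − q6 + 180). I'll use the half-turned grasp instead, with yaw around +137. First I raise the arm and turn it.

```bash
python3 -m jog '[{"rotation":[0,0,0],"translation":[0,0,50],"grip":40},{"rotation":[0,0,8],"translation":[0,0,80],"grip":40},{"rotation":[0,0,16],"translation":[10,10,80],"grip":40},{"rotation":[0,0,24],"translation":[30,30,80],"grip":40},{"rotation":[0,0,32],"translation":[50,50,80],"grip":40},{"rotation":[0,0,40],"translation":[70,70,80],"grip":40},{"rotation":[0,0,48],"translation":[90,90,80],"grip":40},{"rotation":[0,0,56],"translation":[110,120,80],"grip":40},{"rotation":[0,0,64],"translation":[130,150,80],"grip":40},{"rotation":[0,0,72],"translation":[150,180,80],"grip":40},{"rotation":[0,0,80],"translation":[150,210,80],"grip":40},{"rotation":[0,0,88],"translation":[150,240,80],"grip":40},{"rotation":[0,0,88],"translation":[150,240,80],"grip":40},{"rotation":[0,0,88],"translation":[150,240,80],"grip":40}]'; python3 -c "
from h import *
from scipy.spatial.transform import Rotation as R
o=readout.get_obs();r=R.from_euler('xyz',o['tcp_rot'],degrees=True);print(o['q'],o['tcp_rot'],o['ee_pos'])
for y in(50,94,137):print(y,(R.from_euler('xyz',[180,0,y],degrees=True)*r.inv()).as_rotvec(degrees=True))"
```

```text
time: 10.1
ee_pos: [0.4046, 0.0392, 0.2091]
tcp_rot: [-177.8, 0.0, 47.8]
wrist_force: [-0.1, -0.4, 0.8]
opening: 0.0403
grasp_force: 0.0
[  4.45148198 -13.44446923  -9.74323456  95.20274645   1.55295756
 136.66209372] [-1.77840150e+02  2.66549626e-02  4.77695396e+01] [0.4046411  0.03924832 0.20905473]
50 [-1.40027384 -1.64483595  2.23069856]
94 [-0.70096118 -2.10615374 46.22536559]
137 [ 0.12916191 -2.39128708 89.2194595 ]
```

```bash
python3 -m jog '[{"rotation":[-1.4,-1.6,2],"translation":[10,20,0],"grip":40},{"rotation":[-1.3,-1.7,10],"translation":[20,40,0],"grip":40},{"rotation":[-1.2,-1.8,18],"translation":[30,60,0],"grip":40},{"rotation":[-1.1,-1.9,26],"translation":[40,80,0],"grip":40},{"rotation":[-0.9,-2,34],"translation":[50,100,0],"grip":40},{"rotation":[-0.8,-2,42],"translation":[60,124,0],"grip":40},{"rotation":[-0.6,-2.1,50],"translation":[60,124,0],"grip":40},{"rotation":[-0.4,-2.2,58],"translation":[60,124,0],"grip":40},{"rotation":[-0.3,-2.3,66],"translation":[60,124,0],"grip":40},{"rotation":[-0.2,-2.3,74],"translation":[60,124,0],"grip":40},{"rotation":[0,-2.4,82],"translation":[60,124,0],"grip":40},{"rotation":[0.1,-2.4,89.2],"translation":[60,124,0],"grip":40},{"rotation":[0.1,-2.4,89.2],"translation":[60,124,-40],"grip":40},{"rotation":[0.1,-2.4,89.2],"translation":[60,124,-80],"grip":40},{"rotation":[0.1,-2.4,89.2],"translation":[60,124,-120],"grip":40},{"rotation":[0.1,-2.4,89.2],"translation":[60,124,-120],"grip":40}]'
```

```text
time: 11.7
ee_pos: [0.4617, 0.1606, 0.0839]
tcp_rot: [-179.6, -0.2, 136.8]
wrist_force: [-0.6, -0.9, 1.1]
opening: 0.0401
grasp_force: 0.0
```

```bash
python3 -m jog '[{"rotation":[0,0,0],"translation":[0,0,-20],"grip":40},{"rotation":[0,0,0],"translation":[0,0,-42],"grip":40},{"rotation":[0,0,0],"translation":[0,0,-42],"grip":40},{"rotation":[0,0,0],"translation":[0,0,-42],"grip":40}]'
python3 m.py '(.52,.112)' pics/side6.png
```

```text
time: 12.1
ee_pos: [0.4649, 0.1624, 0.0487]
tcp_rot: [179.9, 0.1, 136.9]
wrist_force: [-0.3, -1.6, 0.5]
opening: 0.0396
grasp_force: 0.0
side [[  0.5192   0.1118   0.0309   0.1029 149.    ]]
L tray offset [-130.8127   93.6815]
R tray offset [-130.9966  204.2198]
```

View pics/side6.png

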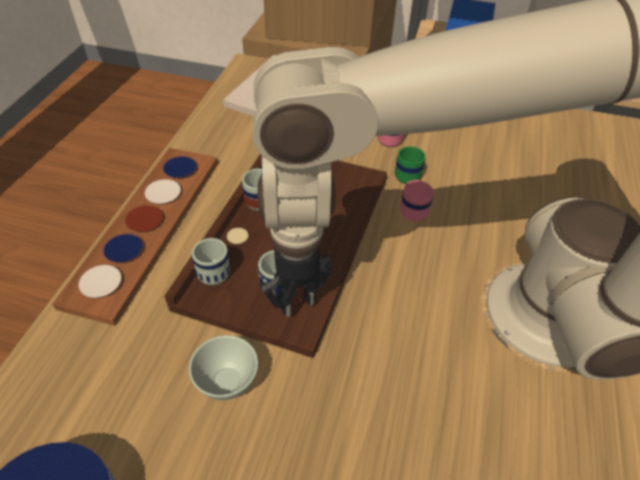

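The fingers straddle the line behind the blue cup (fingers about (300,295), cup (280,270)) and nothing else is in the way.

```bash
python3 -m jog '[{"rotation":[0,0,0],"translation":[10,-9,0],"grip":40},{"rotation":[0,0,0],"translation":[19,-17,0],"grip":40},{"rotation":[0,0,0],"translation":[25,-22,0],"grip":40},{"rotation":[0,0,0],"translation":[29,-26,0],"grip":40},{"rotation":[0,0,0],"translation":[34,-31,0],"grip":40},{"rotation":[0,0,0],"translation":[40,-38,0],"grip":40},{"rotation":[0,0,0],"translation":[46,-45,0],"grip":40},{"rotation":[0,0,0],"translation":[52,-52,0],"grip":40},{"rotation":[0,0,0],"translation":[58,-59,0],"grip":40},{"rotation":[0,0,0],"translation":[65,-66,0],"grip":40},{"rotation":[0,0,0],"translation":[72,-73,0],"grip":40},{"rotation":[0,0,0],"translation":[79,-80,0],"grip":40},{"rotation":[0,0,0],"translation":[86,-88,0],"grip":40},{"rotation":[0,0,0],"translation":[93,-96,0],"grip":40},{"rotation":[0,0,0],"translation":[100,-104,0],"grip":40},{"rotation":[0,0,0],"translation":[107,-111,0],"grip":40},{"rotation":[0,0,0],"translation":[113,-118,0],"grip":40},{"rotation":[0,0,0],"translation":[118,-123,0],"grip":40},{"rotation":[0,0,0],"translation":[120,-125,0],"grip":40},{"rotation":[0,0,0],"translation":[120,-125,0],"grip":40}]'
python3 m.py '(.611,.013)' pics/side7.png
```

```text
time: 14.15
ee_pos: [0.5842, 0.0373, 0.0466]
tcp_rot: [-180.0, 0.0, 136.9]
wrist_force: [-0.2, 0.1, 0.2]
opening: 0.0397
grasp_force: 0.0
side [[ 0.5942  0.0315  0.0234  0.1203 48.    ]]
L tray offset [-50.6641  18.5678]
R tray offset [-50.8479 129.1061]
```

```bash
python3 -m jog '[{"rotation":[0,0,0],"translation":[-15,14,0],"grip":40},{"rotation":[0,0,0],"translation":[-38,35,0],"grip":40},{"rotation":[0,0,8],"translation":[-45,35,0],"grip":40},{"rotation":[0,0,16],"translation":[-45,30,0],"grip":40},{"rotation":[0,0,24],"translation":[-45,20,0],"grip":40},{"rotation":[0,0,32],"translation":[-45,5,0],"grip":40},{"rotation":[0,0,39.3],"translation":[-45,-10,0],"grip":40},{"rotation":[0,0,39.3],"translation":[-45,-20,0],"grip":40},{"rotation":[0,0,39.3],"translation":[-45,-20,0],"grip":40}]'
python3 m.py '(.611,.013)' pics/side7.png; python3 -c "
from h import *
p,w=cloud('top');print(cups(w,[(.611,.013)]))
cv2.imwrite('pics/top7.png',p[...,::-1])"
```

```text
time: 15.1
ee_pos: [0.5389, 0.0168, 0.0468]
tcp_rot: [-180.0, 0.1, 175.9]
wrist_force: [-0.1, 0.1, -0.1]
opening: 0.0402
grasp_force: 0.0
side [[  0.6072   0.0134   0.031    0.1029 292.    ]]
L tray offset [-36.45     1.4061]
R tray offset [-36.6339 111.9444]Traceback (most recent call last):
  File "<string>", line 3, in <module>
    p,w=cloud('top');print(cups(w,[(.611,.013)]))
                           ~~~~^^^^^^^^^^^^^^^^^
  File "h.py", line 19, in cups
    zt=np.percentile(q[:,2],95);q=q[q[:,2]>zt-.008]
    return _quantile_unchecked(
        a, q, axis, out, overwrite_input, method, keepdims, weights)
    return _ureduce(a,
                    func=_quantile_ureduce_func,
    ...<5 lines>...
                    overwrite_input=overwrite_input,
                    method=method)
    r = func(a, **kwargs)
    result = _quantile(arr,
                       quantiles=q,
    ...<2 lines>...
                       out=out,
                       weights=wgt)
    slices_having_nans = np.isnan(arr[-1, ...])
                                  ~~~^^^^^^^^^
IndexError: index -1 is out of bounds for axis 0 with size 0
```

View pics/side7.png

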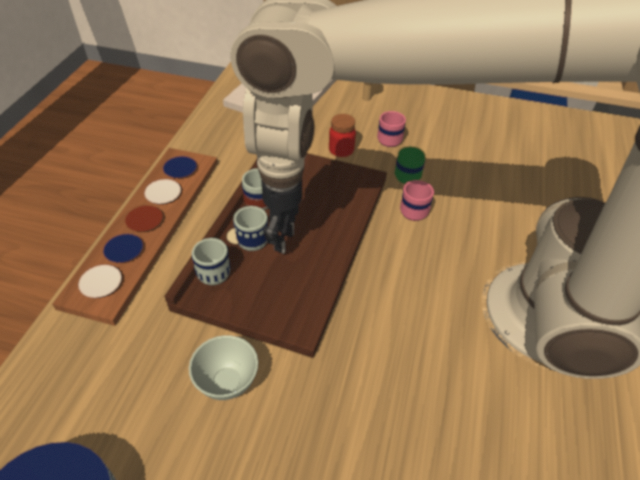

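The blue cup stands at (252,228), 36 mm short of the left spot and 1.4 mm off sideways. Final straight push.

```bash
python3 -m jog '[{"rotation":[0,0,0],"translation":[12,-1,0],"grip":40},{"rotation":[0,0,0],"translation":[22,-1,0],"grip":40},{"rotation":[0,0,0],"translation":[28,-2,0],"grip":40},{"rotation":[0,0,0],"translation":[33,-2,0],"grip":40},{"rotation":[0,0,0],"translation":[38,-2,0],"grip":40},{"rotation":[0,0,0],"translation":[43,-2,0],"grip":40},{"rotation":[0,0,0],"translation":[48,-3,0],"grip":40},{"rotation":[0,0,0],"translation":[53,-3,0],"grip":40},{"rotation":[0,0,0],"translation":[58,-3,0],"grip":40},{"rotation":[0,0,0],"translation":[63,-4,0],"grip":40},{"rotation":[0,0,0],"translation":[67,-4,0],"grip":40},{"rotation":[0,0,0],"translation":[70,-4,0],"grip":40},{"rotation":[0,0,0],"translation":[72,-4,0],"grip":40},{"rotation":[0,0,0],"translation":[74,-4,0],"grip":40},{"rotation":[0,0,0],"translation":[74,-4,0],"grip":40}]'; python3 -m jog '[{"rotation":[0,0,0],"translation":[1,0,0],"grip":40},{"rotation":[0,0,0],"translation":[1,0,0],"grip":40}]'
```

```text
time: 16.7
ee_pos: [0.613, 0.0136, 0.0467]
tcp_rot: [-180.0, 0.0, 176.2]
wrist_force: [-1.0, -0.5, -0.1]
opening: 0.0399
grasp_force: 0.1
time: 16.9
ee_pos: [0.6135, 0.0135, 0.0467]
tcp_rot: [-180.0, -0.0, 176.2]
wrist_force: [-4.3, -0.5, 1.6]
opening: 0.0396
grasp_force: 1.2
```

```bash
python3 -m jog '[{"rotation":[0,0,0],"translation":[-20,1,0],"grip":40},{"rotation":[0,0,0],"translation":[-65,4,0],"grip":40},{"rotation":[0,0,0],"translation":[-70,4,45],"grip":40},{"rotation":[0,0,0],"translation":[-90,4,90],"grip":40},{"rotation":[0,0,0],"translation":[-140,4,130],"grip":40},{"rotation":[0,0,0],"translation":[-190,4,150],"grip":40},{"rotation":[0,0,0],"translation":[-240,4,150],"grip":40},{"rotation":[0,0,0],"translation":[-270,4,150],"grip":40},{"rotation":[0,0,0],"translation":[-270,4,150],"grip":40},{"rotation":[0,0,0],"translation":[-270,4,150],"grip":40},{"rotation":[0,0,0],"translation":[-270,4,150],"grip":40}]'
python3 - <<'E'
from h import *
np.set_printoptions(precision=4,suppress=True)
S=[(.644,.0106),(.6368,-.0997),(.6508,.1196),(.6288,-.209)]
for n in('top','side'):
    p,w=cloud(n)
    try:
        c=cups(w,S);y=(c[2]-c[3])[:2];y/=np.hypot(*y);x=np.array([y[1],-y[0]])
        print(n,c);print('tx,ty rel. right row cup',[( (q[:2]-c[3,:2])@x*1e3,(q[:2]-c[3,:2])@y*1e3) for q in c])
    except Exception as e: print(n,e)
    cv2.imwrite(f'pics/{n}9.png',p[...,::-1])
E
```

```text
time: 18.0
ee_pos: [0.3447, 0.0176, 0.1968]
tcp_rot: [-180.0, 0.1, 176.2]
wrist_force: [-1.2, -0.9, 0.0]
opening: 0.0398
grasp_force: 0.0
top [[  0.6449   0.0128   0.0308   0.1015 200.    ]
 [  0.635   -0.0994   0.0308   0.1015 191.    ]
 [  0.6514   0.1202   0.031    0.1013 225.    ]
 [  0.6291  -0.2079   0.0308   0.1017 206.    ]]
tx,ty rel. right row cup [(np.float64(0.7719102049596267), np.float64(221.21722869776647)), (np.float64(-1.5557505380829595), np.float64(108.61818023164815)), (np.float64(3.891132278457557e-16), np.float64(328.828978524978)), (np.float64(0.0), np.float64(0.0))]
side [[  0.6443   0.011    0.0309   0.1025 300.    ]
 [  0.6342  -0.1014   0.0306   0.1028 250.    ]
 [  0.6502   0.1189   0.0309   0.1028 343.    ]
 [  0.6289  -0.2103   0.0308   0.1027 234.    ]]
tx,ty rel. right row cup [(np.float64(1.0680935957608908), np.float64(221.8951117755403)), (np.float64(-1.7344892211830962), np.float64(109.05648875322164)), (np.float64(9.855695433276651e-17), np.float64(329.94826534360897)), (np.float64(0.0), np.float64(0.0))]
```

View pics/side9.png

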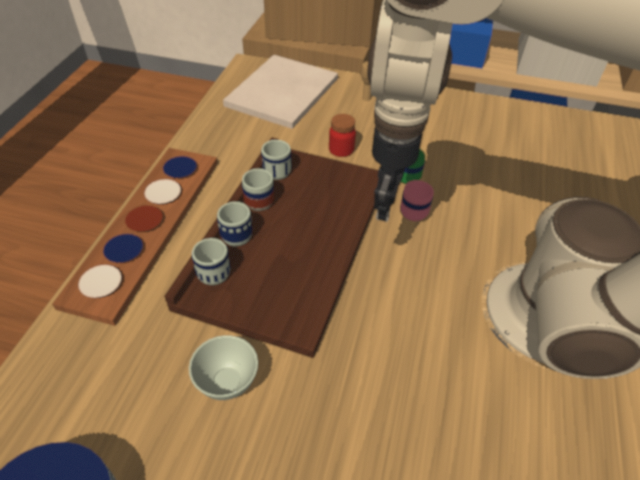

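All four cups stand in line along the ledge, with rust at (258,189) and blue at (235,223). Blue touches the ledge and is about 1.5 mm off sideways. Rust has a gap of about 2.6 mm and is about 1 mm off. The arm is clear.

```bash
python3 -c "
from workcell import bot
print(bot.job_done())"
```

```text
the job is handed in; nothing more can be done
None
```

Job handed in (verdict not reported): by my last measurement the blue cup touches the ledge at the left spot and the rust cup stands about 2.6 mm short of it at the right spot, both within 2 mm sideways and upright, with the row cups unmoved and the bowl and caddy not touched.

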